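# Find the fully filled print on the pivot balance and load it in the nest

### The arm

A 6-joint arm with a two-finger parallel gripper is mounted at the origin on a cart in front of the work surface, level with it; the furniture and walls round the work are solid. World frame = base frame: x ahead of the robot, y to its left, z up, the work surface at z = 0. Lengths are in m, angles in rad, forces in N, time in s.
With the tool pointing down it reaches from about 0.35 to 0.775 m from the base axis. Payload 7.3 kg.
Tool frame: the origin (TCP) lies on the centre line of the jaws, within the pads' length; the fingertips stand tip_reach ahead of it and the grasp point (between the pads) lies 6 mm ahead of it (tip_reach is the distance from the TCP to the fingertips, in m); x points along the fingers, y is the direction in which the jaws open and shut, and the axes are right-handed (so a half turn about x gives the same grasp; the last joint's range is limited). The gripper opens to 92 mm and grips with 3 to 60 N. Pads are 19 mm wide; open, the fingers measure 130 mm over their backs; the gripper's body (75 mm by 190 mm) begins 47 mm behind the grasp point.
Start: joints at [-1.338, 0.342, 1.524, -0, 1.275, -0.146], TCP at [0.194, -0.488, 0.252] pointing down, gripper open.
Joint ranges: [-2.53, 2.53], [-0.77, 2.02], [0.04, 2.7], [-1, 4.14], [0.28, 2.66], [-3.11, 3.11]. Speed limits (rad/s): [2.57, 2.57, 3.14, 3.14, 3.14, 3.14].

### API

Orientations are given as [roll, pitch, yaw] about the fixed x, y, z axes, in that order (R = Rz(yaw) Ry(pitch) Rx(roll)).
In Python, from cell import observe, read_camera, get_calibration, hand_in, tip_reach gives the robot as it stands. The module is installed in compiled form; this text tells all that it offers.
- The arm moves only by the shell command python3 -m crank 'ROWS' [FORCE]. ROWS is JSON, a list of rows, each an object of numbers: "fingers": the opening, from -1 (shut) to 1 (fully open); "tx", "ty", "tz": the shift along the tool's x, y, z in units of 40 mm (1.0 is 40 mm); "roll": the turn about the tool's x in units of 10 degrees (1.0 is 10 degrees). In form: [{"fingers": .., "tx": .., "ty": .., "tz": .., "roll": ..}, ...]. A call has exactly 8 rows; each row is the pose to reach, as a shift and turn from the pose commanded when the call began, along the tool's axes at that moment; what a row does not reach only later rows make up. A row lasts 1/8 s, in which the tool goes at most 62.5 mm and 10.7 degrees, less where a joint would pass 70% of its speed; a pose out of reach is approached as far as the arm can. A call with a gripper value outside its range is refused whole. The fingers move at their own pace and stop on an object; FORCE is the grip in N (left out, the last holds). Time passes only in rows, so rows that repeat a pose let the fingers close, or fill a call up. It gives the time, the measured TCP pose, the force and the opening at its end, in the units of the state.
- observe(): the state, without advancing time (a new reading comes with each control period).
- read_camera(name): name is "scene" or "top" or "wrist"; returns (picture, depth): 480x640x3 uint8, red, green, blue; 480x640 float32, m along the optical axis (not along the pixel's ray), 0 where there is no reading.
- get_calibration(name): a dict with "vertical_fov" (degrees; the focal length in pixels is half the picture's height over the tangent of half this angle, whatever the lens; pixels are square), "cx", "cy" (the principal point, pixels), "pose" (4x4, takes a point from camera to world coordinates); the wrist camera has in their place "T_tool_cam" (4x4, takes a point from camera to tool coordinates, whose origin is the TCP and whose axes are the tool frame's). Camera axes: x right, y down, z forward; pixel columns grow to the right and rows downward; lengths in m; the calibration is good to about 2 mm. A picture is of the moment at which its call begins: read the wrist's pose just before it. get_calibration takes no time and is no camera call.
- hand_in(): hands the job in, once; it reports no verdict.
The state is a dict: "time": time; "qpos": joint angles; "qvel": joint speeds; "joint_efforts": joint torques, N m; "tool_pos": TCP position; "tool_rot": TCP orientation; "contact_force": force on the tool from outside, world axes, zero at the start; "torque": the same for the moment, N m; "opening": finger opening in m.
Only numpy, scipy, OpenCV 4.12 (cv2) and the standard library are available. Lean on these libraries where they do the work, as an engineer would, in place of code of your own. Each camera call takes 0.05 s, during which the arm holds its last target. There are 200 camera calls.

### The job

One of the two look-alike orange printed blanks came out under-filled. Stand one in each cup of the pivot balance and let go so that it settles; then take the heavier blank, on the side that drops, stand it in the bore of the dark steel nest and press it straight down past the sprung balls firmly, with about 10 N, until it stands solidly on the stop inside; leave the lighter blank in its cup. Be gentle: never more than 10 N on the balance or 15 N pushing a blank into the nest, keep the blanks upright, and leave the tape roll, the scraper and the blue gear where they are.

Things in the scene. Friction and masses are not known exactly. Their poses are not given: they have to be found in the camera images.
- blank_1: Sealed 3D-printed orange cylinder, 30 mm in diameter, 70 mm tall, its lowest 8 mm tapering to a 25 mm flat foot, a small black dot on top. It weighs about 28 g (under-filled) or 56 g (solid), which cannot be seen: the two look alike and either may be the heavier. Starts upright on the desk. Origin: centre of the underside; z along its axis, up.
- blank_2: Sealed 3D-printed orange cylinder, 30 mm in diameter, 70 mm tall, its lowest 8 mm tapering to a 25 mm flat foot, a small black dot on top. It weighs about 28 g (under-filled) or 56 g (solid), which cannot be seen: the two look alike and either may be the heavier. Starts upright on the desk. Origin: centre of the underside; z along its axis, up.
- balance: Fixed pivot balance. Aluminium base plate 84 x 150 x 10 mm (x, y, z), two uprights in the middle reach 70 mm, a small white pointer scale on the far one reaches 98 mm; the beam lies along the balance's y and tips about its x axis 62 mm above the desk. Origin: centre of the underside, on the desk; z up, x away from the robot at yaw 0, y toward the left cup.
- beam (a joint): Tip of the beam, rad: 0 level, positive = left cup (+y end of the balance) down; stops at -0.16 and 0.16. A flexure pivot returns it level when empty: it tips about 0.11 for the lighter blank alone, to the stop for the heavier alone, 0.07 to 0.15 to the heavier one's side with both. It gives way to a fraction of a newton until it meets a stop; at rest in about 0.5 s.
- cup_left (a point): Centre of the floor of the cup at the +y end of the beam (85 mm from the pivot). Cup: round, inside diameter 40 mm, outside 49 mm, rim 12 mm above the floor. It tips with the beam; z is the cup's own up direction.
- cup_right (a point): The same for the cup at the -y end of the beam, equal to the left one.
- nest: Fixed dark steel block 58 x 58 x 48 mm on a flange 110 x 58 x 8 mm (long along its y), an upright round bore in its middle. Origin: centre of the underside, on the desk; z up. Two 8 mm balls on springs stand into the bore from -x and +x, 10 mm below its mouth, 28 mm apart at rest: a blank slides in freely to about 6 mm, then drags (1.5 to 5 N to push it on) and does not sink by its own weight.
- nest_mouth (a point): Centre of the bore at the nest's top face, 48 mm above the desk; z up. Bore 32.5 mm in diameter with a 3 mm chamfer. A depth stop inside is set differently each time: the blank is home with its underside somewhere between 18 and 42 mm below this point, resting on a stiff urethane pad that gives 1 mm for 10 N (at most 2.5 mm).
- seat_pin (a joint): Brass part-present pin on the depth stop, inside the bore, not springy: 0 m when up (its head then 4 mm above the home level of the blank), 0.004 m when the blank has pushed it fully down and stands on the stop. It starts up, takes 4 N to push down (besides the drag of the balls) and stays where it is left.
- tape_roll: Loose roll of tape, 52 mm wide and 19 mm high, behind the balance; leave alone. Origin: centre of the underside.
- scraper: Loose scraper with black handle, 142 mm long, 12 mm high, behind the balance; leave alone. Origin: centre of the underside.
- gear_large: Loose blue printed gear, 52 mm wide and 9 mm high, left of the nest; leave alone. Origin: centre of the underside.
Not all that is in view belongs to the job. Leave any green or purple look-alike of the blank_1 alone.

How it is judged:
On the way:
1. the two blanks stand in opposite cups of the balance, let go, and the beam has come to rest (contact force between the fingers and blank_1 below 0.05 N and contact force between the fingers and blank_2 below 0.05 N and contact force between the fingers and balance below 0.05 N and velocity of joint beam between -0.05 and 0.05 rad/s and ((horizontal distance between blank_1 and cup_left below 0.009 m and z of blank_1 in the frame of cup_left between -0.004 and 0.005 m and angle between each of blank_1, blank_2's own z axis and vertical below 0.32 rad and horizontal distance between blank_2 and cup_right below 0.009 m and z of blank_2 in the frame of cup_right between -0.004 and 0.005 m) or (horizontal distance between blank_2 and cup_left below 0.009 m and z of blank_2 in the frame of cup_left between -0.004 and 0.005 m and angle between each of blank_2, blank_1's own z axis and vertical below 0.32 rad and horizontal distance between blank_1 and cup_right below 0.009 m and z of blank_1 in the frame of cup_right between -0.004 and 0.005 m))), for 0.3 s.
At the end, for the whole second after the job is handed in: Heavier blank upright in the nest (within 4 mm of its axis, 0.1 rad), standing on the stop (seat pin down more than 3 of 4 mm); the lighter alone in either cup, foot on its floor, tipping the still beam to its side by 0.05 to 0.135 rad (the heavier would tip it to its stop at 0.16); both at rest (velocity of joint beam between -0.05 and 0.05 rad/s and linear speed of each of blank_1, blank_2 below 0.02 m/s and ((horizontal distance between blank_1 and nest_mouth below 0.004 m and angle between blank_1's own z axis and vertical below 0.1 rad and value of joint seat_pin above 0.003 m and z of blank_1 in the frame of nest_mouth below -0.014 m and ((horizontal distance between blank_2 and cup_left below 0.009 m and z of blank_2 in the frame of cup_left between -0.004 and 0.005 m and angle between blank_2's own z axis and vertical below 0.32 rad and value of joint beam between 0.05 and 0.135 rad) or (horizontal distance between blank_2 and cup_right below 0.009 m and z of blank_2 in the frame of cup_right between -0.004 and 0.005 m and angle between blank_2's own z axis and vertical below 0.32 rad and value of joint beam between -0.135 and -0.05 rad))) or (horizontal distance between blank_2 and nest_mouth below 0.004 m and angle between blank_2's own z axis and vertical below 0.1 rad and value of joint seat_pin above 0.003 m and z of blank_2 in the frame of nest_mouth below -0.014 m and ((horizontal distance between blank_1 and cup_left below 0.009 m and z of blank_1 in the frame of cup_left between -0.004 and 0.005 m and angle between blank_1's own z axis and vertical below 0.32 rad and value of joint beam between 0.05 and 0.135 rad) or (horizontal distance between blank_1 and cup_right below 0.009 m and z of blank_1 in the frame of cup_right between -0.004 and 0.005 m and angle between blank_1's own z axis and vertical below 0.32 rad and value of joint beam between -0.135 and -0.05 rad))))); the robot touches nothing.
It fails at once if more than 10 N on the balance (contact force between balance and anything else above 10 N).
It fails at once if a blank forced into the nest: more than 20 N over all its contacts there, the side pressure of the balls (about 4 N) included (contact force between any of blank_1, blank_2 and nest above 20 N).
It fails at once if a blank knocked over (angle between any of blank_1, blank_2's own z axis and vertical above 1 rad).
It fails at once if the tape roll, the scraper or the blue gear pushed more than 20 mm from its place (distance of any of tape_roll, scraper, gear_large from where it was at the start of the episode above 0.02 m).
It also fails if it takes over 69 s, if anything falls off the work surface, if the arm or the gripper's body presses on something with over 40 N, if the wrist force passes 120 N, or if a joint passes its speed limit or range.

## Working session

There is one attempt and no reset: what is moved stays moved. The work goes in short steps, Python scripts to look and compute and a shell command to move; the robot and the scene stay as the last step left them, time stands still between calls to the robot, and variables do not carry over. Pictures are saved under pics/ and viewed, about 8 in all and at most 12, crops included, and the job is handed in when it is done.

```bash
mkdir -p pics
python3 - <<'E'
from cell import *
import cv2,numpy as np
s=observe();print({k:np.round(v,3) for k,v in s.items()},tip_reach)
for n in("top","scene"):
    im,d=read_camera(n);cv2.imwrite(f"pics/{n}0.png",im[:,:,::-1]);np.savez(f"{n}0.npz",im=im,d=d)
    c=get_calibration(n);print(n,c["vertical_fov"],c["cx"],c["cy"],np.round(c["pose"],4).tolist())
print(get_calibration("wrist"))
E
```

```text
{'time': np.float64(0.0), 'qpos': array([-1.338,  0.343,  1.525,  0.   ,  1.275, -0.146]), 'qvel': array([-0.001, -0.   , -0.   ,  0.001, -0.001, -0.   ]), 'joint_efforts': array([ -0.   , -43.124, -24.421,   0.072,   0.056,  -0.   ]), 'tool_pos': array([ 0.194, -0.487,  0.251]), 'tool_rot': array([-1.722,  1.569,  1.799]), 'contact_force': array([-0.106,  0.009,  0.686]), 'torque': array([ 0.029, -0.007, -0.002]), 'opening': np.float64(0.092)} 0.025
top 42.719599704423686 325.7813618883747 237.46981576559136 [[0.0017, -0.9807, 0.1956, 0.243], [-1.0, -0.002, -0.0017, 0.1497], [0.0021, -0.1956, -0.9807, 1.4532], [0.0, 0.0, 0.0, 1.0]]
scene 51.78364873376948 308.83104453670245 238.87395913865114 [[-0.8651, -0.2652, 0.4257, 0.1067], [-0.5015, 0.44, -0.745, 0.9083], [0.0103, -0.858, -0.5136, 0.5886], [0.0, 0.0, 0.0, 1.0]]
{'vertical_fov': 69.05933943507992, 'cx': 321.5272068244489, 'cy': 238.5247681780085, 'T_tool_cam': array([[ 4.15639254e-04, -2.96931244e-01,  9.54898771e-01,
        -1.31935831e-01],
       [ 9.99999509e-01, -7.35489630e-04, -6.63974989e-04,
         1.52077267e-03],
       [ 8.99473064e-04,  9.54898579e-01,  2.96930793e-01,
        -8.11239566e-02],
       [ 0.00000000e+00,  0.00000000e+00,  0.00000000e+00,
         1.00000000e+00]])}
```

View pics/top0.png

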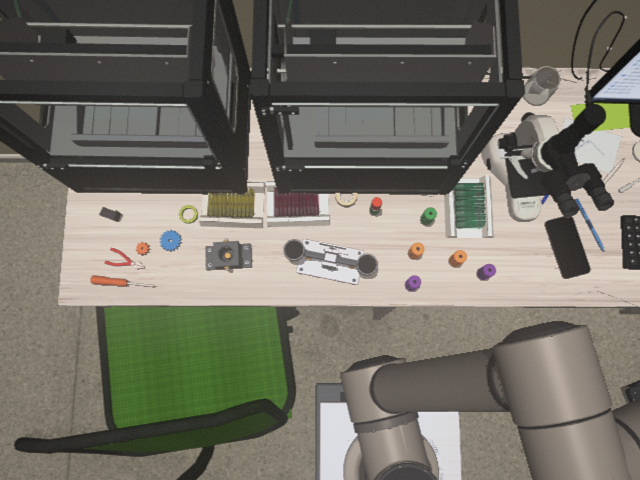

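View pics/scene0.png

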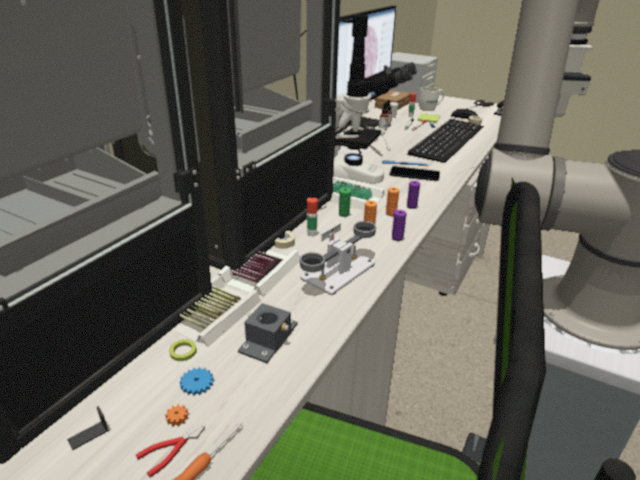

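Candidates for the blanks: the two orange cylinders at top-view (417,250) and (459,258). Green (429,215) and purple (414,283) and (488,271) are decoys. The balance is at (331,258) with cups at (294,250) and (368,265), and the nest is at (228,255).

```bash
cat > h.py <<'E'
from cell import *
import cv2,numpy as np
from scipy.spatial.transform import Rotation as R
def cloud(n,im,d,s=None):
    c=get_calibration(n);f=240/np.tan(np.radians(c["vertical_fov"]/2))
    v,u=np.mgrid[:480,:640]
    P=np.stack([(u-c["cx"])/f*d,(v-c["cy"])/f*d,d],-1)
    if s is None: T=c["pose"]
    else:
        T=np.eye(4);T[:3,:3]=R.from_euler("xyz",s["tool_rot"]).as_matrix();T[:3,3]=s["tool_pos"];T=T@c["T_tool_cam"]
    return P@T[:3,:3].T+T[:3,3]
def shot(n,name):
    s=observe();im,d=read_camera(n);cv2.imwrite(f"pics/{name}.png",im[:,:,::-1])
    P=cloud(n,im,d,s if n=="wrist" else None);P[d==0]=np.nan
    return im,P,s
def move(p,a=None):
    """shift in row units (tx,ty,tz) from the measured TCP to world point p"""
    s=observe();M=R.from_euler("xyz",s["tool_rot"]).as_matrix()
    return np.round(M.T@(np.array(p)-s["tool_pos"])/.04,3)
E
python3 - <<'E'
from h import *
s=observe();print(np.round(R.from_euler("xyz",s["tool_rot"]).as_matrix(),3).tolist())
for n in("top","scene"):
    z=np.load(n+"0.npz");im=z["im"];P=cloud(n,im,z["d"])
    hsv=cv2.cvtColor(im,cv2.COLOR_RGB2HSV)
    m=cv2.inRange(hsv,(5,120,100),(18,255,255))
    k,l,st,ce=cv2.connectedComponentsWithStats(m)
    for i in range(1,k):
        if st[i,4]>25:
            q=P[l==i];zt=np.percentile(q[:,2],97);t=q[q[:,2]>zt-.006]
            print(n,np.round(ce[i],0),st[i,4],"top z",zt.round(4),"ctr",((t.max(0)+t.min(0))/2).round(4),len(t),"z range",q[:,2].min().round(3))
    if n=="top":
        for (u,v) in [(294,250),(368,265),(228,255),(331,245),(331,268),(346,198),(188,214),(170,240),(376,203),(429,215),(414,283),(488,271)]:
            print((u,v),P[v,u].round(4))
z=np.load("scene0.npz");im=z["im"][150:320,230:450,::-1]
cv2.imwrite("pics/c1.png",cv2.resize(im,None,fx=3.5,fy=3.5,interpolation=2))
E
```

```text
[[-0.0, 0.37, -0.929], [0.001, -0.929, -0.37], [-1.0, -0.001, -0.0]]
top [142. 248.] 94 top z 0.0177 ctr [0.5035 0.5857 0.0161] 62 z range 0.006
top [417. 249.] 128 top z 0.0773 ctr [0.374  0.0385 0.7623] 54 z range 0.046
top [459. 257.] 130 top z 0.0777 ctr [ 0.4759 -0.1581  0.0763] 46 z range 0.047
top [108. 281.] 244 top z 0.0266 ctr [0.4257 0.6573 0.0243] 96 z range 0.01
(294, 250) [0.4909 0.2204 0.0619]
(368, 265) [0.4558 0.0506 0.0655]
(228, 255) [0.4855 0.378  0.0234]
(331, 245) [0.4958 0.1356 0.0993]
(331, 268) [0.4519 0.135  0.0441]
(346, 198) [0.6301 0.098  0.005 ]
(188, 214) [ 0.5906  0.4825 -0.0008]
(170, 240) [0.5257 0.5226 0.0008]
(376, 203) [0.5951 0.0326 0.0923]
(429, 215) [ 0.5722 -0.0915  0.0711]
(414, 283) [ 0.4142 -0.0529  0.0691]
(488, 271) [ 0.4424 -0.2228  0.0667]
scene [392. 200.] 249 top z 0.0714 ctr [ 0.4767 -0.155   0.069 ] 52 z range 0.004
scene [311. 201.] 48 top z 0.0928 ctr [0.6012 0.0328 0.0905] 31 z range 0.054
scene [370. 211.] 211 top z 0.0717 ctr [ 0.4943 -0.0572  0.0699] 56 z range 0.024
scene [176. 415.] 314 top z 0.0138 ctr [0.3125 0.7408 0.2982] 266 z range 0.002
scene [195. 467.] 432 top z 0.0208 ctr [0.2694 0.7634 0.3017] 340 z range -0.0
```

View pics/c1.png

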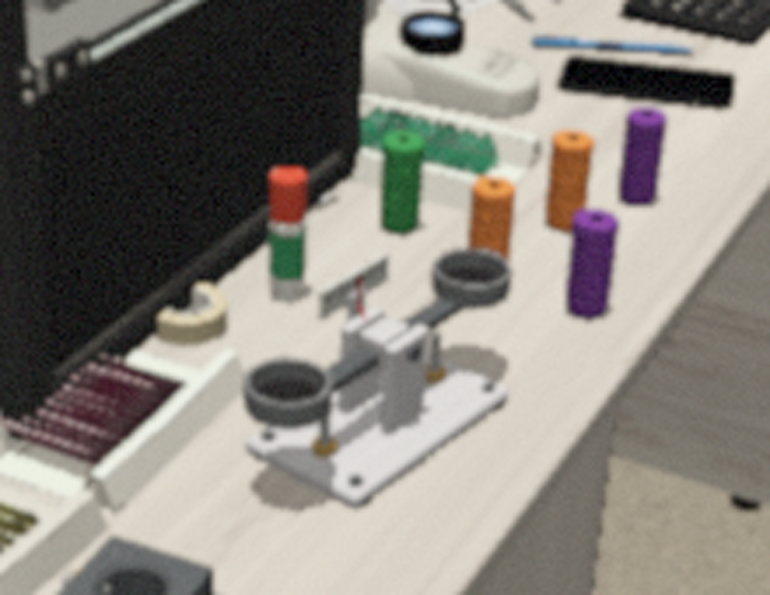

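The crop shows both orange blanks, A at (0.495,-0.058) and B at (0.476,-0.157), each 70 mm tall. A's foot is only hidden by the right cup, and purple and green are the decoys. Next I go above the blanks for a wrist look.

```bash
python3 -m crank '[{"fingers":0.1,"ty":-1.6,"tz":-2.5},{"fingers":0.1,"ty":-3,"tz":-5},{"fingers":0.1,"ty":-4.5,"tz":-7.5},{"fingers":0.1,"ty":-6.3,"tz":-10.2},{"fingers":0.1,"ty":-6.3,"tz":-10.2},{"fingers":0.1,"ty":-6.3,"tz":-10.2},{"fingers":0.1,"ty":-6.3,"tz":-10.2},{"fingers":0.1,"ty":-6.3,"tz":-10.2}]' 15
python3 -m crank '[{"fingers":0.1},{"fingers":0.1},{"fingers":0.1},{"fingers":0.1},{"fingers":0.1},{"fingers":0.1},{"fingers":0.1},{"fingers":0.1}]'
cat >> h.py <<'E'
def orange(im,P,zmin=.055):
    m=cv2.inRange(cv2.cvtColor(im,cv2.COLOR_RGB2HSV),(5,120,60),(18,255,255))>0
    m&=np.nan_to_num(P[...,2],nan=-1)>zmin
    k,l,st,ce=cv2.connectedComponentsWithStats(cv2.morphologyEx(m.astype(np.uint8),cv2.MORPH_CLOSE,np.ones((5,5))))
    for i in range(1,k):
        if st[i,4]<150: continue
        q=P[(l==i)];zt=np.nanpercentile(q[:,2],90);mm=(l==i)&(np.abs(P[...,2]-zt)<.006)
        (cx,cy),r=cv2.minEnclosingCircle(np.argwhere(mm)[:,::-1].astype(np.float32));t=P[mm]
        c,rr=cv2.minEnclosingCircle((t[:,:2]).astype(np.float32)*1000)
        print("orange px",round(cx),round(cy),"mean",np.nanmean(t,0).round(4),"circ",np.round(c,1),round(rr,1),"z",zt.round(4),mm.sum())
E
python3 - <<'E'
from h import *
im,P,s=shot("wrist","w1");print(s["tool_pos"].round(4),s["qpos"].round(3),s["opening"],s["contact_force"].round(2))
orange(im,P)
E
```

```text
[ 0.1941 -0.4875  0.2511] [-1.338  0.343  1.525 -0.     1.275 -0.146] 0.09157895005243868 [-0.56  0.62 -1.15]invalid input at $[0]: expected keys fingers, tx, ty, tz, roll
invalid input at $[0]: expected keys fingers, tx, ty, tz, roll
```

View pics/w1.png

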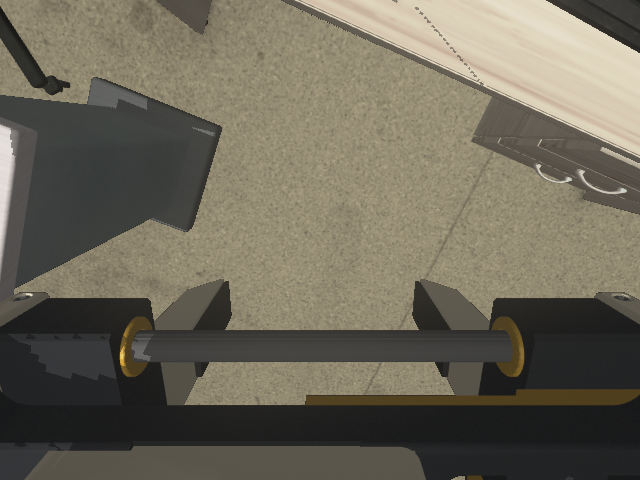

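The rows need every key, so nothing moved. The picture shows the jaws at rows 290–380 and only the upper part of the view clear, so I'll keep the objects on the image-top side (tool -z).

```bash
python3 -m crank '[{"fingers":0.1,"tx":0,"ty":-1.6,"tz":-2.2,"roll":0},{"fingers":0.1,"tx":0,"ty":-3,"tz":-4.4,"roll":0},{"fingers":0.1,"tx":0,"ty":-4.5,"tz":-6.6,"roll":0},{"fingers":0.1,"tx":0,"ty":-6.3,"tz":-8.9,"roll":0},{"fingers":0.1,"tx":0,"ty":-6.3,"tz":-8.9,"roll":0},{"fingers":0.1,"tx":0,"ty":-6.3,"tz":-8.9,"roll":0},{"fingers":0.1,"tx":0,"ty":-6.3,"tz":-8.9,"roll":0},{"fingers":0.1,"tx":0,"ty":-6.3,"tz":-8.9,"roll":0}]' 15
python3 -m crank '[{"fingers":0.1,"tx":0,"ty":0,"tz":0,"roll":0},{"fingers":0.1,"tx":0,"ty":0,"tz":0,"roll":0},{"fingers":0.1,"tx":0,"ty":0,"tz":0,"roll":0},{"fingers":0.1,"tx":0,"ty":0,"tz":0,"roll":0},{"fingers":0.1,"tx":0,"ty":0,"tz":0,"roll":0},{"fingers":0.1,"tx":0,"ty":0,"tz":0,"roll":0},{"fingers":0.1,"tx":0,"ty":0,"tz":0,"roll":0},{"fingers":0.1,"tx":0,"ty":0,"tz":0,"roll":0}]'
python3 - <<'E'
from h import *
im,P,s=shot("wrist","w2");print(s["tool_pos"].round(4),s["qpos"].round(3),s["opening"],s["contact_force"].round(2))
orange(im,P)
E
```

```text
time: 1.15
tool_pos: [0.4331, -0.1184, 0.2515]
tool_rot: [-2.063, 1.57, 1.465]
contact_force: [-0.5, -0.2, -0.3]
opening: 0.0506
time: 2.15
tool_pos: [0.4317, -0.122, 0.2517]
tool_rot: [1.278, 1.571, -1.485]
contact_force: [0.6, -0.1, 0.4]
opening: 0.0502
[ 0.4317 -0.122   0.2517] [-0.446  0.202  1.719 -0.     1.22   0.746] 0.050154833676783764 [ 0.61 -0.09  0.44]
orange px 286 130 mean [ 0.4969 -0.0658  0.0684] circ [496.4 -65.2] 15.1 z 0.0696 219
orange px 380 190 mean [ 0.4791 -0.1612  0.0687] circ [ 478.6 -161.8] 15.0 z 0.0697 787
```

View pics/w2.png

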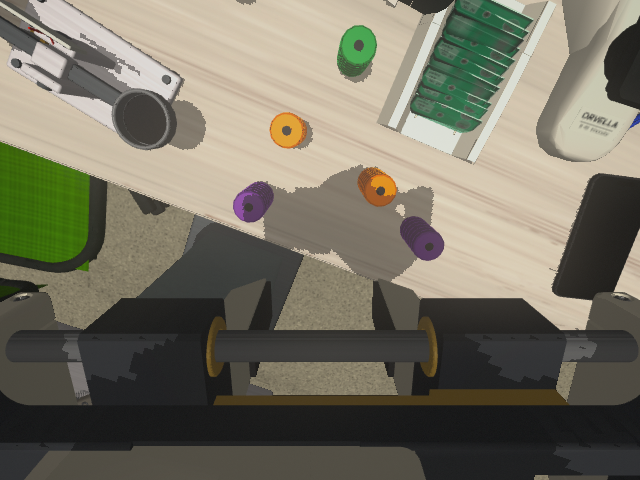

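The wrist view shows A's top at px (286,130) and B's at (380,190), both with the black dot. I'll grasp B first.

```bash
python3 -m crank '[{"fingers":0.1,"tx":0.8,"ty":1.35,"tz":-0.72,"roll":0},{"fingers":0.1,"tx":1.5,"ty":1.35,"tz":-0.72,"roll":0},{"fingers":0.1,"tx":2.8,"ty":1.35,"tz":-0.72,"roll":0},{"fingers":0.1,"tx":3.8,"ty":1.35,"tz":-0.72,"roll":0},{"fingers":0.1,"tx":4.5,"ty":1.35,"tz":-0.72,"roll":0},{"fingers":0.1,"tx":4.74,"ty":1.35,"tz":-0.72,"roll":0},{"fingers":0.1,"tx":4.74,"ty":1.35,"tz":-0.72,"roll":0},{"fingers":0.1,"tx":4.74,"ty":1.35,"tz":-0.72,"roll":0}]' 15
python3 -m crank '[{"fingers":-1,"tx":0,"ty":0,"tz":0,"roll":0},{"fingers":-1,"tx":0,"ty":0,"tz":0,"roll":0},{"fingers":-1,"tx":0,"ty":0,"tz":0,"roll":0},{"fingers":-1,"tx":0,"ty":0,"tz":0,"roll":0},{"fingers":-1,"tx":-0.5,"ty":0,"tz":0,"roll":0},{"fingers":-1,"tx":-1.5,"ty":0,"tz":0,"roll":0},{"fingers":-1,"tx":-2.7,"ty":0,"tz":0,"roll":0},{"fingers":-1,"tx":-4,"ty":0,"tz":0,"roll":0}]' 10
python3 - <<'E'
from h import *
print(move((0.42,0.09,0.26)), move((0.36,0.13,0.26)))
E
```

```text
time: 3.2
tool_pos: [0.4793, -0.1619, 0.0633]
tool_rot: [2.262, 1.568, -0.5]
contact_force: [0.6, 0.1, -0.5]
opening: 0.0502
time: 4.2
tool_pos: [0.478, -0.1613, 0.2232]
tool_rot: [-0.8, 1.569, 2.72]
contact_force: [0.1, -0.0, -1.0]
opening: 0.0303
[-0.915 -6.375 -0.975] [-0.913 -7.858  0.049]
```

```bash
python3 -m crank '[{"fingers":-1,"tx":-0.9,"ty":-1.5,"tz":-0.3,"roll":0},{"fingers":-1,"tx":-0.9,"ty":-3,"tz":-0.6,"roll":0},{"fingers":-1,"tx":-0.9,"ty":-4.5,"tz":-0.9,"roll":0},{"fingers":-1,"tx":-0.9,"ty":-5.6,"tz":-0.9,"roll":0},{"fingers":-1,"tx":-0.9,"ty":-6.4,"tz":-0.9,"roll":0},{"fingers":-1,"tx":-0.9,"ty":-6.4,"tz":-0.9,"roll":0},{"fingers":-1,"tx":-0.9,"ty":-6.4,"tz":-0.9,"roll":0},{"fingers":-1,"tx":-0.9,"ty":-6.4,"tz":-0.9,"roll":0}]'
python3 - <<'E'
from h import *
im,P,s=shot("wrist","w3");print(s["tool_pos"].round(4),s["contact_force"].round(2));np.savez("w3.npz",im=im,P=P)
E
```

```text
time: 5.2
tool_pos: [0.4177, 0.0888, 0.258]
tool_rot: [1.08, 1.57, -1.684]
contact_force: [0.3, 0.6, -1.0]
opening: 0.0303
[0.4177 0.0888 0.258 ] [ 0.31  0.59 -1.02]
```

View pics/w3.png

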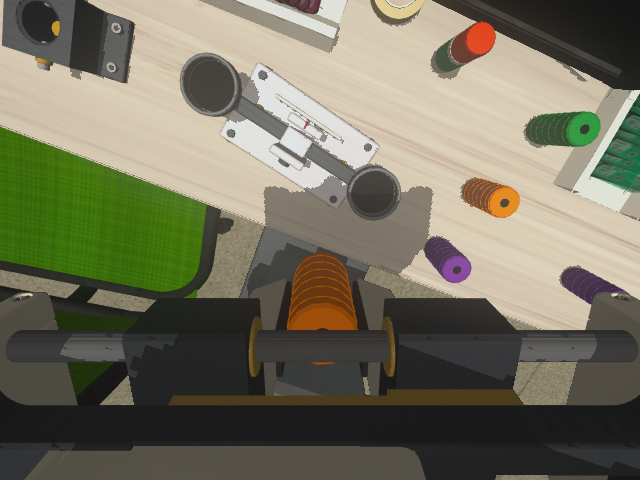

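The wrist view shows B hanging in the jaws, the left cup at px (212,84), the right cup at (373,192), A at (495,200) and the nest bore at the corner (38,20). I'll fit circles to the cup rims next.

```bash
cat >> h.py <<'E'
from scipy.optimize import least_squares
def cup(P,u,v,w=40):
    u0,v0=max(u-w,0),max(v-w,0);q=P[v0:v+w,u0:u+w].reshape(-1,3);q=q[~np.isnan(q[:,0])]
    f=P[v-6:v+7,u-6:u+7].reshape(-1,3);f0=np.nanmedian(f,0)
    t=q[(np.hypot(*(q[:,:2]-f0[:2]).T)<.035)&(q[:,2]>f0[2]+.008)]
    t=t[t[:,2]>np.percentile(t[:,2],95)-.006] if len(t) else t
    g=lambda p:np.hypot(t[:,0]-p[0],t[:,1]-p[1])-.0222
    c=least_squares(g,f0[:2],loss="soft_l1",f_scale=.001).x
    print("cup px",u,v,"floor",f0.round(4),"rim z",np.median(t[:,2]).round(4),"centre",c.round(4),"res",np.abs(g(c)).mean().round(4),len(t));return c
E
python3 - <<'E'
from h import *
z=np.load("w3.npz");im,P=z["im"],z["P"];orange(im,P)
a=cup(P,212,84);b=cup(P,373,192);d=a-b;print("dist",np.hypot(*d),"yaw",np.arctan2(-d[0],d[1]))
v,u=20,38;print("bore",P[v,u]);q=P[:85,:135];m=np.abs(q[...,2]-.048)<.003;t=q[m];print(len(t),np.nanmin(t,0),np.nanmax(t,0))
s=observe();print(s["tool_pos"]);
k=P[240:300,285:360];ok=k[...,2]>.1;print("held",np.nanmin(k[ok],0),np.nanmedian(k[ok],0))
E
```

```text
orange px 478 39 mean [0.5999 0.0299 0.0888] circ [600.4  29.1] 12.3 z 0.09 893
orange px 502 202 mean [ 0.4963 -0.0632  0.0686] circ [496.6 -64.6] 15.5 z 0.0697 780
orange px 322 324 mean [0.4266 0.0906 0.2637] circ [421.1  88.1] 14.8 z 0.2647 1757
cup px 212 84 floor [0.4942 0.2196 0.0614] rim z 0.0732 centre [0.4926 0.218 ] res 0.0009 876
cup px 373 192 floor [0.4593 0.0513 0.0614] rim z 0.0732 centre [0.4594 0.0525] res 0.001 635
dist 0.16881894291724378 yaw -0.19765981801674437
bore [0.48763433 0.39389019 0.0258538 ]
2690 [0.45679748 0.34650703 0.04500022] [0.51507936 0.40753813 0.05074719]
[0.41762707 0.08876513 0.25795579]
held [0.41347918 0.07387868 0.19408197] [0.43099532 0.09312992 0.23697023]
```

```bash
python3 -m crank '[{"fingers":-1,"tx":0.3,"ty":-1.1,"tz":-1.2,"roll":0},{"fingers":-1,"tx":0.8,"ty":-2,"tz":-2.2,"roll":0},{"fingers":-1,"tx":1.4,"ty":-2.32,"tz":-2.94,"roll":0},{"fingers":-1,"tx":2.2,"ty":-2.32,"tz":-2.94,"roll":0},{"fingers":-1,"tx":2.6,"ty":-2.32,"tz":-2.94,"roll":0},{"fingers":-1,"tx":2.6,"ty":-2.32,"tz":-2.94,"roll":0},{"fingers":-1,"tx":2.6,"ty":-2.32,"tz":-2.94,"roll":0},{"fingers":-1,"tx":2.6,"ty":-2.32,"tz":-2.94,"roll":0}]'
python3 - <<'E'
from h import *
im,P,s=shot("wrist","w4");print(move((.4927,.2185,.1165)),s["contact_force"]);orange(im,P,.1)
E
```

```text
time: 6.25
tool_pos: [0.4928, 0.2192, 0.1551]
tool_rot: [2.985, 1.569, 0.222]
contact_force: [-0.6, 0.2, -0.9]
opening: 0.0306
[0.963 0.017 0.009] [-0.57068954  0.17636267 -0.86997702]
orange px 322 326 mean [0.5017 0.2211 0.1608] circ [494.5 218.4] 15.2 z 0.1618 1755
```

```bash
python3 -m crank '[{"fingers":-1,"tx":0.3,"ty":0,"tz":0.04,"roll":0},{"fingers":-1,"tx":0.55,"ty":0,"tz":0.04,"roll":0},{"fingers":-1,"tx":0.7,"ty":0,"tz":0.04,"roll":0},{"fingers":-1,"tx":0.8,"ty":0,"tz":0.04,"roll":0},{"fingers":-1,"tx":0.88,"ty":0,"tz":0.04,"roll":0},{"fingers":-1,"tx":0.94,"ty":0,"tz":0.04,"roll":0},{"fingers":-1,"tx":0.94,"ty":0,"tz":0.04,"roll":0},{"fingers":-1,"tx":0.94,"ty":0,"tz":0.04,"roll":0}]'
python3 - <<'E'
from h import *
im,P,s=shot("wrist","w5");print(s["tool_pos"].round(4),s["contact_force"].round(2));orange(im,P,.08)
im,P,s=shot("top","t5");cup(P,368,265,18)
E
```

```text
time: 7.3
tool_pos: [0.4908, 0.2188, 0.1166]
tool_rot: [2.779, 1.57, 0.016]
contact_force: [-0.7, -0.6, 0.4]
opening: 0.03
[0.4908 0.2188 0.1166] [-0.71 -0.57  0.37]
orange px 322 326 mean [0.4997 0.2206 0.1224] circ [494.2 218. ] 14.6 z 0.1234 1741
cup px 368 265 floor [0.4547 0.0511 0.0736] rim z 0.0862 centre [0.4566 0.0559] res 0.0008 41
```

View pics/w5.png

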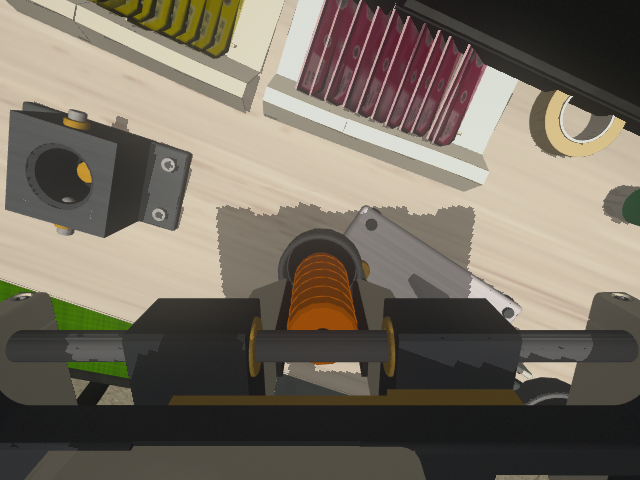

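The picture shows B's foot inside the left cup, rim at px (321,270), with the nest bore at (62,175). The right cup has risen about 8 mm in the top view. I'll release B and go for A.

```bash
python3 -c "
from h import *
im,P,s=shot('wrist','w5b');np.savez('w5.npz',im=im,P=P)"
python3 -m crank '[{"fingers":0.3,"tx":0,"ty":0,"tz":0,"roll":0},{"fingers":0.3,"tx":0,"ty":0,"tz":0,"roll":0},{"fingers":0.3,"tx":0,"ty":0,"tz":0,"roll":0},{"fingers":0.3,"tx":0,"ty":0,"tz":0,"roll":0},{"fingers":0.3,"tx":-0.4,"ty":0,"tz":0,"roll":0},{"fingers":0.3,"tx":-1.2,"ty":0,"tz":0,"roll":0},{"fingers":0.3,"tx":-2.2,"ty":0,"tz":0,"roll":0},{"fingers":0.3,"tx":-3,"ty":0,"tz":0,"roll":0}]'
python3 -m crank '[{"fingers":0.1,"tx":0,"ty":1.3,"tz":0.5,"roll":0},{"fingers":0.1,"tx":0,"ty":2.6,"tz":1,"roll":0},{"fingers":0.1,"tx":0,"ty":4,"tz":1.5,"roll":0},{"fingers":0.1,"tx":0,"ty":5.4,"tz":2,"roll":0},{"fingers":0.1,"tx":0,"ty":6.63,"tz":2.49,"roll":0},{"fingers":0.1,"tx":0,"ty":6.63,"tz":2.49,"roll":0},{"fingers":0.1,"tx":0,"ty":6.63,"tz":2.49,"roll":0},{"fingers":0.1,"tx":0,"ty":6.63,"tz":2.49,"roll":0}]'
python3 - <<'E'
from h import *
im,P,s=shot("top","t6");cup(P,368,265,18);orange(im,P);print(move((.4965,-.0648,.062)))
z=np.load("top0.npz");orange(z["im"],cloud("top",z["im"],z["d"]))
z=np.load("w5.npz");P=z["P"];q=P[100:245,0:125].reshape(-1,3);t=q[(np.abs(q[:,2]-.048)<.004)];print(np.median(t[:,2]),cv2.minAreaRect((t[:,:2]*1000).astype(np.float32)))
im2=z["im"]
E
```

```text
time: 8.45
tool_pos: [0.4908, 0.2188, 0.2381]
tool_rot: [2.959, 1.57, 0.197]
contact_force: [0.2, 0.0, -0.7]
opening: 0.0598
time: 9.45
tool_pos: [0.4962, -0.0632, 0.2365]
tool_rot: [-1.6, 1.571, 1.922]
contact_force: [-0.7, 0.5, 0.1]
opening: 0.0507
cup px 368 265 floor [0.4547 0.051  0.0719] rim z 0.085 centre [0.4569 0.0559] res 0.0009 65
orange px 290 246 mean [0.4879 0.2252 0.1249] circ [487.8 225.6] 14.2 z 0.1273 112
[4.364 0.039 0.009]
0.046878435814897326 ((487.5549621582031, 377.9468994140625), (64.48604583740234, 59.943580627441406), 4.393327236175537)
```

B stands in the left cup and the tip looks like about 0.1. Now grasp A.

```bash
python3 -m crank '[{"fingers":0.1,"tx":1,"ty":0.04,"tz":0,"roll":0},{"fingers":0.1,"tx":2.2,"ty":0.04,"tz":0,"roll":0},{"fingers":0.1,"tx":3.4,"ty":0.04,"tz":0,"roll":0},{"fingers":0.1,"tx":4.1,"ty":0.04,"tz":0,"roll":0},{"fingers":0.1,"tx":4.36,"ty":0.04,"tz":0,"roll":0},{"fingers":0.1,"tx":4.36,"ty":0.04,"tz":0,"roll":0},{"fingers":0.1,"tx":4.36,"ty":0.04,"tz":0,"roll":0},{"fingers":0.1,"tx":4.36,"ty":0.04,"tz":0,"roll":0}]'
python3 -m crank '[{"fingers":-1,"tx":0,"ty":0,"tz":0,"roll":0},{"fingers":-1,"tx":0,"ty":0,"tz":0,"roll":0},{"fingers":-1,"tx":0,"ty":0,"tz":0,"roll":0},{"fingers":-1,"tx":0,"ty":0,"tz":0,"roll":0},{"fingers":-1,"tx":-0.5,"ty":0,"tz":0,"roll":0},{"fingers":-1,"tx":-1.2,"ty":0,"tz":0,"roll":0},{"fingers":-1,"tx":-2,"ty":0,"tz":0,"roll":0},{"fingers":-1,"tx":-2.9,"ty":0,"tz":0,"roll":0}]'
python3 - <<'E'
from h import *
s=observe();print(move((.4593,.0524,.168)))
E
```

```text
time: 10.5
tool_pos: [0.4975, -0.0661, 0.0632]
tool_rot: [2.446, 1.569, -0.316]
contact_force: [0.3, 0.2, -0.1]
opening: 0.0505
time: 11.5
tool_pos: [0.4964, -0.0659, 0.1787]
tool_rot: [-0.585, 1.57, 2.935]
contact_force: [-0.1, -0.4, -0.1]
opening: 0.0294
[ 0.269 -3.09  -0.232]
```

```bash
python3 -m crank '[{"fingers":-1,"tx":0,"ty":-1,"tz":-0.1,"roll":0},{"fingers":-1,"tx":0,"ty":-2,"tz":-0.2,"roll":0},{"fingers":-1,"tx":0,"ty":-3.09,"tz":-0.23,"roll":0},{"fingers":-1,"tx":0,"ty":-3.09,"tz":-0.23,"roll":0},{"fingers":-1,"tx":0.27,"ty":-3.09,"tz":-0.23,"roll":0},{"fingers":-1,"tx":0.27,"ty":-3.09,"tz":-0.23,"roll":0},{"fingers":-1,"tx":0.27,"ty":-3.09,"tz":-0.23,"roll":0},{"fingers":-1,"tx":0.27,"ty":-3.09,"tz":-0.23,"roll":0}]'
python3 - <<'E'
from h import *
im,P,s=shot("wrist","w7");print(s["tool_pos"].round(4));orange(im,P,.1);print(move((.4593,.0524,.1245)))
E
```

```text
time: 12.5
tool_pos: [0.4599, 0.0517, 0.1673]
tool_rot: [1.948, 1.571, -0.816]
contact_force: [0.1, -0.1, -0.4]
opening: 0.0297
[0.4599 0.0517 0.1673]
orange px 19 103 mean [0.4926 0.2173 0.1221] circ [491.4 222.4] 15.1 z 0.1234 2274
orange px 322 326 mean [0.4687 0.0538 0.1732] circ [462.6  51.4] 14.5 z 0.1742 1722
[ 1.071 -0.018  0.009]
```

```bash
python3 -m crank '[{"fingers":-1,"tx":0.3,"ty":-0.02,"tz":0.04,"roll":0},{"fingers":-1,"tx":0.6,"ty":-0.02,"tz":0.04,"roll":0},{"fingers":-1,"tx":0.75,"ty":-0.02,"tz":0.04,"roll":0},{"fingers":-1,"tx":0.85,"ty":-0.02,"tz":0.04,"roll":0},{"fingers":-1,"tx":0.95,"ty":-0.02,"tz":0.04,"roll":0},{"fingers":-1,"tx":1.05,"ty":-0.02,"tz":0.04,"roll":0},{"fingers":-1,"tx":1.07,"ty":-0.02,"tz":0.04,"roll":0},{"fingers":-1,"tx":1.07,"ty":-0.02,"tz":0.04,"roll":0}]'
python3 -m crank '[{"fingers":0.35,"tx":0,"ty":0,"tz":0,"roll":0},{"fingers":0.35,"tx":0,"ty":0,"tz":0,"roll":0},{"fingers":0.35,"tx":0,"ty":0,"tz":0,"roll":0},{"fingers":0.35,"tx":0,"ty":0,"tz":0,"roll":0},{"fingers":0.35,"tx":-0.4,"ty":0,"tz":0,"roll":0},{"fingers":0.35,"tx":-1.2,"ty":0,"tz":0,"roll":0},{"fingers":0.35,"tx":-2.2,"ty":0,"tz":0,"roll":0},{"fingers":0.35,"tx":-3,"ty":0,"tz":0,"roll":0}]'
python3 -m crank '[{"fingers":0.35,"tx":0,"ty":-0.5,"tz":1,"roll":0},{"fingers":0.35,"tx":0,"ty":-1,"tz":1.5,"roll":0},{"fingers":0.35,"tx":0,"ty":-1,"tz":2,"roll":0},{"fingers":0.35,"tx":0,"ty":-1,"tz":2,"roll":0},{"fingers":0.35,"tx":0,"ty":-1,"tz":2,"roll":0},{"fingers":0.35,"tx":0,"ty":-1,"tz":2,"roll":0},{"fingers":0.35,"tx":0,"ty":-1,"tz":2,"roll":0},{"fingers":0.35,"tx":0,"ty":-1,"tz":2,"roll":0}]'
python3 - <<'E'
from h import *
im,P,s=shot("wrist","w8");print(s["tool_pos"].round(4));orange(im,P,.1)
im,P,s=shot("top","t8");orange(im,P,.1)
E
```

```text
time: 13.55
tool_pos: [0.4579, 0.0524, 0.1246]
tool_rot: [2.03, 1.571, -0.733]
contact_force: [-0.2, 0.4, -0.9]
opening: 0.03
time: 14.55
tool_pos: [0.458, 0.0524, 0.2461]
tool_rot: [2.643, 1.57, -0.12]
contact_force: [0.2, 0.0, -0.5]
opening: 0.0621
time: 15.55
tool_pos: [0.3689, 0.06, 0.2444]
tool_rot: [-0.215, 1.57, -2.978]
contact_force: [0.6, -0.2, -0.1]
opening: 0.0621
[0.3689 0.06   0.2444]
orange px 160 0 mean [0.4761 0.2033 0.1376] circ [478.4 206. ] 11.1 z 0.1391 227
orange px 385 138 mean [0.4567 0.0445 0.1192] circ [456.6  43.9] 15.4 z 0.1207 1330
orange px 296 246 mean [0.4852 0.2123 0.144 ] circ [485.  212.2] 14.7 z 0.1462 121
```

View pics/w8.png

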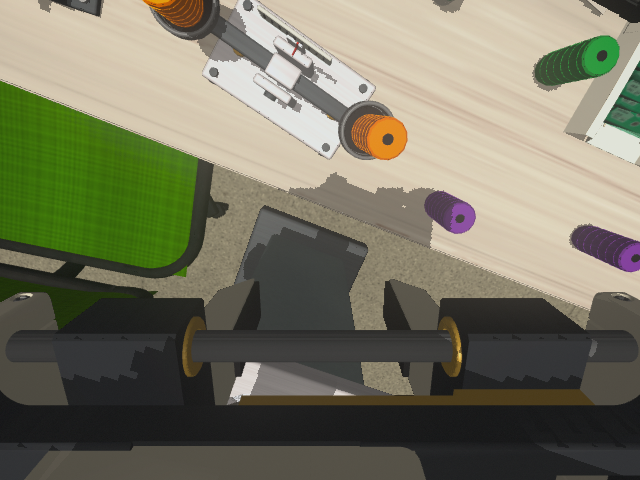

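The picture shows A standing in the right cup, top at px (385,138), and B in the left cup at (175,5). Top heights are 0.121 for A and about 0.142 for B, so the right side dropped and A is the heavier. A leans along the beam, so I'll roll the jaws 33° to line up with it before regrasping.

```bash
python3 -m crank '[{"fingers":0.35,"tx":0,"ty":0.5,"tz":-1,"roll":0.9},{"fingers":0.35,"tx":0,"ty":1.05,"tz":-2,"roll":1.8},{"fingers":0.35,"tx":0,"ty":1.05,"tz":-2,"roll":2.7},{"fingers":0.35,"tx":0,"ty":1.05,"tz":-2,"roll":3.3},{"fingers":0.35,"tx":0,"ty":1.05,"tz":-2,"roll":3.3},{"fingers":0.35,"tx":0,"ty":1.05,"tz":-2,"roll":3.3},{"fingers":0.35,"tx":0,"ty":1.05,"tz":-2,"roll":3.3},{"fingers":0.35,"tx":0,"ty":1.05,"tz":-2,"roll":3.3}]'
python3 - <<'E'
from h import *
s=observe();print(np.round(R.from_euler("xyz",s["tool_rot"]).as_matrix(),3).tolist());print(move((.4585,.0505,.1185)))
im,P,s=shot("top","t9");orange(im,P,.1)
E
```

```text
time: 16.65
tool_pos: [0.4586, 0.0506, 0.2446]
tool_rot: [2.913, 1.571, -0.426]
contact_force: [0.1, 0.1, 0.1]
opening: 0.0618
[[0.0, -0.195, -0.981], [-0.0, -0.981, 0.195], [-1.0, 0.0, -0.0]]
[3.152e+00 3.000e-03 3.000e-03]
orange px 296 246 mean [0.4848 0.2122 0.144 ] circ [485.3 212. ] 15.0 z 0.1463 121
```

```bash
python3 -m crank '[{"fingers":0.35,"tx":1,"ty":0,"tz":0,"roll":0},{"fingers":0.35,"tx":1.8,"ty":0,"tz":0,"roll":0},{"fingers":0.35,"tx":2.4,"ty":0,"tz":0,"roll":0},{"fingers":0.35,"tx":2.9,"ty":0,"tz":0,"roll":0},{"fingers":0.35,"tx":3.15,"ty":0,"tz":0,"roll":0},{"fingers":0.35,"tx":3.15,"ty":0,"tz":0,"roll":0},{"fingers":0.35,"tx":3.15,"ty":0,"tz":0,"roll":0},{"fingers":0.35,"tx":3.15,"ty":0,"tz":0,"roll":0}]'
python3 -m crank '[{"fingers":-1,"tx":0,"ty":0,"tz":0,"roll":0},{"fingers":-1,"tx":0,"ty":0,"tz":0,"roll":0},{"fingers":-1,"tx":0,"ty":0,"tz":0,"roll":0},{"fingers":-1,"tx":0,"ty":0,"tz":0,"roll":0},{"fingers":-1,"tx":0,"ty":0,"tz":0,"roll":0},{"fingers":-1,"tx":-0.1,"ty":0,"tz":0,"roll":0},{"fingers":-1,"tx":-0.2,"ty":0,"tz":0,"roll":0},{"fingers":-1,"tx":-0.3,"ty":0,"tz":0,"roll":0}]' 5
python3 -c "
from h import *
im,P,s=shot('wrist','w10');orange(im,P,.1);print(s['tool_pos'],s['contact_force'])"
```

```text
time: 17.7
tool_pos: [0.4591, 0.0505, 0.1192]
tool_rot: [-3.061, 1.569, -0.117]
contact_force: [-0.3, 0.0, 0.1]
opening: 0.0619
time: 18.7
tool_pos: [0.4587, 0.0506, 0.1309]
tool_rot: [2.925, 1.571, -0.414]
contact_force: [1.7, -0.0, -0.5]
opening: 0.0303
orange px 322 322 mean [0.466  0.0479 0.1319] circ [461.2  48.8] 14.7 z 0.133 1810
orange px 4 291 mean [0.4941 0.2047 0.1036] circ [495.2 205.3] 4.5 z 0.1065 177
[0.45866942 0.05057852 0.13085197] [ 1.74325649 -0.03180194 -0.54658022]
```

View pics/w10.png

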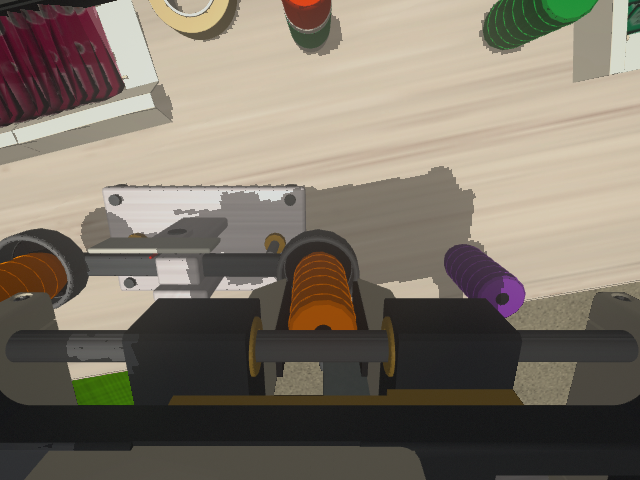

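A is held upright and lifting out of the right cup (rim at px (318,265)). Next I lift clear with a firmer grip and go look at the nest.

```bash
python3 -m crank '[{"fingers":-1,"tx":-0.3,"ty":0,"tz":0,"roll":0},{"fingers":-1,"tx":-0.8,"ty":0,"tz":0,"roll":0},{"fingers":-1,"tx":-1.6,"ty":0,"tz":0.5,"roll":0},{"fingers":-1,"tx":-2.4,"ty":0,"tz":1.5,"roll":0},{"fingers":-1,"tx":-2.4,"ty":-1,"tz":3,"roll":0},{"fingers":-1,"tx":-2.4,"ty":-2.4,"tz":3,"roll":0},{"fingers":-1,"tx":-2.4,"ty":-3.8,"tz":3,"roll":0},{"fingers":-1,"tx":-2.4,"ty":-5.2,"tz":3,"roll":0}]' 15
python3 -m crank '[{"fingers":-1,"tx":0,"ty":-1.2,"tz":0,"roll":0},{"fingers":-1,"tx":0,"ty":-2.5,"tz":0,"roll":0},{"fingers":-1,"tx":0,"ty":-2.5,"tz":0,"roll":0},{"fingers":-1,"tx":0,"ty":-2.5,"tz":0,"roll":0},{"fingers":-1,"tx":0,"ty":-2.5,"tz":0,"roll":0},{"fingers":-1,"tx":0,"ty":-2.5,"tz":0,"roll":0},{"fingers":-1,"tx":0,"ty":-2.5,"tz":0,"roll":0},{"fingers":-1,"tx":0,"ty":-2.5,"tz":0,"roll":0}]'
cat >> h.py <<'E'
def nest(im,P,s):
    c=get_calibration("wrist");z=P[...,2];t=(np.abs(z-.048)<.003)&(np.hypot(P[...,0]-.4876,P[...,1]-.378)<.06)
    k,l,st,_=cv2.connectedComponentsWithStats(t.astype(np.uint8));t=l==1+np.argmax(st[1:,4])
    q=P[t];print("top face z",np.median(q[:,2]).round(4),len(q),[np.round(x,1) for x in cv2.minAreaRect((q[:,:2]*1000).astype(np.float32))])
    n=cv2.findContours((t*255).astype(np.uint8),cv2.RETR_CCOMP,cv2.CHAIN_APPROX_NONE);best=max((g for g,h in zip(n[0],n[1][0]) if h[3]>=0),key=len)[:,0]
    e=P[best[:,1],best[:,0]];e=best[~np.isnan(e[:,0])];  # hole contour lies on face pixels: project with z=.048
    f=240/np.tan(np.radians(c["vertical_fov"]/2));T=np.eye(4);T[:3,:3]=R.from_euler("xyz",s["tool_rot"]).as_matrix();T[:3,3]=s["tool_pos"];T=T@c["T_tool_cam"]
    r=np.c_[(best[:,0]-c["cx"])/f,(best[:,1]-c["cy"])/f,np.ones(len(best))]@T[:3,:3].T
    w=T[:3,3]+r*((.048-T[2,3])/r[:,2])[:,None]
    g=lambda p:np.hypot(w[:,0]-p[0],w[:,1]-p[1])-p[2]
    o=least_squares(g,[*w[:,:2].mean(0),.018],loss="soft_l1",f_scale=.0005);print("mouth",o.x.round(4),"res",np.abs(g(o.x)).mean().round(5),"px",best.mean(0).round(0))
    return o.x
E
python3 -c "
from h import *
im,P,s=shot('wrist','w11');np.savez('w11.npz',im=im,P=P);print(s['tool_pos'],s['contact_force'].round(2),s['opening']);orange(im,P,.1);nest(im,P,s)"
```

```text
time: 19.75
tool_pos: [0.3817, 0.2801, 0.2276]
tool_rot: [-2.642, 1.569, 0.302]
contact_force: [1.2, -0.6, -1.0]
opening: 0.0293
time: 20.75
tool_pos: [0.4014, 0.3759, 0.2266]
tool_rot: [-2.905, 1.571, 0.039]
contact_force: [0.6, 0.9, -0.8]
opening: 0.0297
[0.40135477 0.37587333 0.22662506] [ 0.59  0.89 -0.76] 0.029738517640052208
orange px 530 70 mean [0.4907 0.2279 0.1212] circ [490.3 224.6] 15.5 z 0.1228 645
orange px 322 325 mean [0.4086 0.3735 0.2274] circ [402.1 374.9] 15.0 z 0.2283 1840
top face z 0.0469 3476 [array([487.2, 378.1]), array([58.2, 58.1]), np.float64(3.9)]
mouth [0.4871 0.378  0.0175] res 0.00055 px [298. 128.]
```

View pics/w11.png

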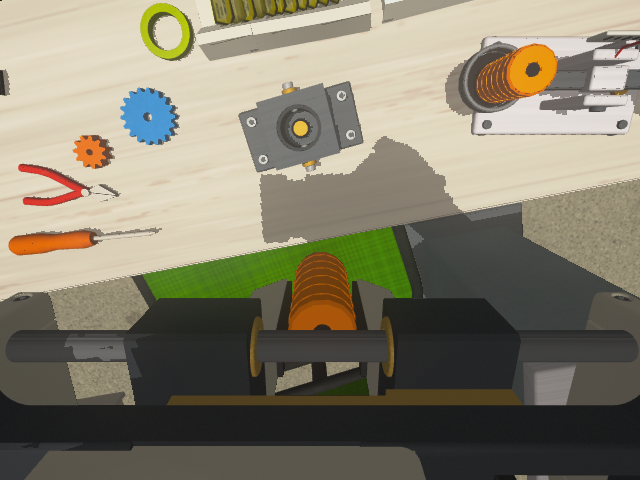

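The picture shows the nest bore at px (298,128), B in the left cup at (530,70), A held at (322,325) and the blue gear at (148,117), untouched. The mouth is at about (0.4872,0.378), so I move A above it.

```bash
python3 -m crank '[{"fingers":-1,"tx":0,"ty":-0.48,"tz":-1,"roll":0},{"fingers":-1,"tx":0.4,"ty":-0.48,"tz":-2.09,"roll":0},{"fingers":-1,"tx":1.2,"ty":-0.48,"tz":-2.09,"roll":0},{"fingers":-1,"tx":2,"ty":-0.48,"tz":-2.09,"roll":0},{"fingers":-1,"tx":2.46,"ty":-0.48,"tz":-2.09,"roll":0},{"fingers":-1,"tx":2.46,"ty":-0.48,"tz":-2.09,"roll":0},{"fingers":-1,"tx":2.46,"ty":-0.48,"tz":-2.09,"roll":0},{"fingers":-1,"tx":2.46,"ty":-0.48,"tz":-2.09,"roll":0}]'
python3 -c "
from h import *
print(move((.487,.3785,.110)))
im,P,s=shot('wrist','w12');print(s['tool_pos'],s['contact_force'].round(2));orange(im,P,.1)"
```

```text
time: 21.8
tool_pos: [0.4876, 0.3789, 0.1293]
tool_rot: [-2.452, 1.569, 0.493]
contact_force: [-0.2, 0.1, -0.3]
opening: 0.03
[0.484 0.013 0.013]
[0.48756086 0.37890993 0.12934621] [-0.2   0.12 -0.3 ]
orange px 639 245 mean [0.4923 0.2377 0.116 ] circ [491.5 232.6] 12.9 z 0.1177 631
orange px 322 326 mean [0.4948 0.3765 0.1301] circ [487.5 378. ] 14.9 z 0.1312 1827
```

View pics/w12.png

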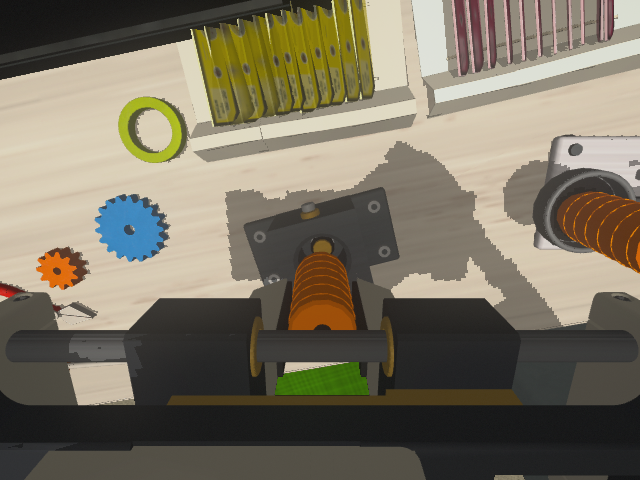

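A's foot at px (322,262) is lined up over the bore (322,248). I'll lower it slowly to the balls.

```bash
python3 -m crank '[{"fingers":-1,"tx":0.1,"ty":0,"tz":0,"roll":0},{"fingers":-1,"tx":0.2,"ty":0,"tz":0,"roll":0},{"fingers":-1,"tx":0.28,"ty":0,"tz":0,"roll":0},{"fingers":-1,"tx":0.34,"ty":0,"tz":0,"roll":0},{"fingers":-1,"tx":0.38,"ty":0,"tz":0,"roll":0},{"fingers":-1,"tx":0.42,"ty":0,"tz":0,"roll":0},{"fingers":-1,"tx":0.45,"ty":0,"tz":0,"roll":0},{"fingers":-1,"tx":0.45,"ty":0,"tz":0,"roll":0}]'
python3 -c "
from h import *
im,P,s=shot('wrist','w13');print(s['tool_pos'],s['contact_force'].round(2));orange(im,P,.08)
for i in range(4): read_camera('top');print(observe()['contact_force'].round(2))"
```

```text
time: 22.85
tool_pos: [0.487, 0.3785, 0.11]
tool_rot: [1.298, 1.571, -2.04]
contact_force: [0.8, 0.0, -0.0]
opening: 0.0295
[0.48699233 0.37854036 0.11000951] [ 0.84  0.05 -0.04]
orange px 638 244 mean [0.4918 0.2357 0.095 ] circ [490.6 231.4] 11.6 z 0.0967 591
orange px 322 326 mean [0.4942 0.3761 0.1108] circ [486.9 377.6] 14.9 z 0.1119 1822
[-0.21 -0.07 -0.82]
[ 0.25  0.31 -0.58]
[-0.09  0.22 -0.82]
[-0.61 -0.18 -0.84]
```

The foot is 6 mm into the bore with no appreciable force. The stop is at least 18 mm down, so 8 mm more is safe.

```bash
python3 -m crank '[{"fingers":-1,"tx":0.03,"ty":0,"tz":0,"roll":0},{"fingers":-1,"tx":0.06,"ty":0,"tz":0,"roll":0},{"fingers":-1,"tx":0.09,"ty":0,"tz":0,"roll":0},{"fingers":-1,"tx":0.12,"ty":0,"tz":0,"roll":0},{"fingers":-1,"tx":0.15,"ty":0,"tz":0,"roll":0},{"fingers":-1,"tx":0.17,"ty":0,"tz":0,"roll":0},{"fingers":-1,"tx":0.19,"ty":0,"tz":0,"roll":0},{"fingers":-1,"tx":0.2,"ty":0,"tz":0,"roll":0}]' 15
cat >> h.py <<'E'
def force(n=4):
    F=[observe()["contact_force"]]
    for i in range(n): d=read_camera("wrist");F.append(observe()["contact_force"])
    s=observe();print("F",np.mean(F,0).round(2),"tcp",s["tool_pos"].round(4),"t",s["time"]);return d
E
python3 -c "
from h import *
im,d=force();s=observe();P=cloud('wrist',im,d,s);orange(im,P,.08)"
```

```text
time: 24.1
tool_pos: [0.4872, 0.3786, 0.1022]
tool_rot: [-2.593, 1.57, 0.351]
contact_force: [0.1, -0.6, 0.6]
opening: 0.0296
F [ 0.36 -0.04  0.1 ] tcp [0.4871 0.3786 0.1021] t 24.3
orange px 638 245 mean [0.4913 0.235  0.0866] circ [490.  230.5] 11.9 z 0.0895 498
orange px 322 326 mean [0.4943 0.3762 0.1029] circ [487.1 377.7] 14.9 z 0.1041 1808
```

```bash
python3 -m crank '[{"fingers":-1,"tx":0.02,"ty":0,"tz":0,"roll":0},{"fingers":-1,"tx":0.04,"ty":0,"tz":0,"roll":0},{"fingers":-1,"tx":0.06,"ty":0,"tz":0,"roll":0},{"fingers":-1,"tx":0.08,"ty":0,"tz":0,"roll":0},{"fingers":-1,"tx":0.1,"ty":0,"tz":0,"roll":0},{"fingers":-1,"tx":0.1,"ty":0,"tz":0,"roll":0},{"fingers":-1,"tx":0.1,"ty":0,"tz":0,"roll":0},{"fingers":-1,"tx":0.1,"ty":0,"tz":0,"roll":0}]'
python3 -c "
from h import *
force(3)"
```

```text
time: 25.3
tool_pos: [0.487, 0.3786, 0.0981]
tool_rot: [-3.109, 1.571, -0.164]
contact_force: [1.2, 0.7, 0.6]
opening: 0.0297
F [1.12 0.56 0.64] tcp [0.487  0.3786 0.098 ] t 25.45
```

```bash
python3 -m crank '[{"fingers":-1,"tx":0.02,"ty":0,"tz":0,"roll":0},{"fingers":-1,"tx":0.04,"ty":0,"tz":0,"roll":0},{"fingers":-1,"tx":0.06,"ty":0,"tz":0,"roll":0},{"fingers":-1,"tx":0.08,"ty":0,"tz":0,"roll":0},{"fingers":-1,"tx":0.1,"ty":0,"tz":0,"roll":0},{"fingers":-1,"tx":0.1,"ty":0,"tz":0,"roll":0},{"fingers":-1,"tx":0.1,"ty":0,"tz":0,"roll":0},{"fingers":-1,"tx":0.1,"ty":0,"tz":0,"roll":0}]'
python3 -c "
from h import *
im,d=force(3);s=observe();P=cloud('wrist',im,d,s);orange(im,P,.08)"
```

```text
time: 26.45
tool_pos: [0.4869, 0.3785, 0.0939]
tool_rot: [0.986, 1.57, -2.353]
contact_force: [2.1, 0.5, 0.0]
opening: 0.0294
F [ 1.84  0.08 -0.59] tcp [0.4869 0.3785 0.0939] t 26.6
orange px 322 327 mean [0.4941 0.376  0.0947] circ [486.9 377.6] 14.9 z 0.0959 1811
```

```bash
python3 -m crank '[{"fingers":-1,"tx":0.02,"ty":0,"tz":-0.02,"roll":0},{"fingers":-1,"tx":0.04,"ty":0,"tz":-0.02,"roll":0},{"fingers":-1,"tx":0.06,"ty":0,"tz":-0.02,"roll":0},{"fingers":-1,"tx":0.08,"ty":0,"tz":-0.02,"roll":0},{"fingers":-1,"tx":0.1,"ty":0,"tz":-0.02,"roll":0},{"fingers":-1,"tx":0.1,"ty":0,"tz":-0.02,"roll":0},{"fingers":-1,"tx":0.1,"ty":0,"tz":-0.02,"roll":0},{"fingers":-1,"tx":0.1,"ty":0,"tz":-0.02,"roll":0}]'
python3 -c "
from h import *
im,d=force(3);s=observe();P=cloud('wrist',im,d,s);orange(im,P,.08)"
```

```text
time: 27.6
tool_pos: [0.4879, 0.3784, 0.0903]
tool_rot: [-2.785, 1.571, 0.159]
contact_force: [-0.9, -0.7, 5.0]
opening: 0.0297
F [-0.9  -0.4   4.59] tcp [0.4879 0.3784 0.0902] t 27.75
orange px 322 327 mean [0.4951 0.376  0.0911] circ [488.3 377.2] 14.7 z 0.0923 1805
```

```bash
python3 -m crank '[{"fingers":-1,"tx":0.02,"ty":0,"tz":0,"roll":0},{"fingers":-1,"tx":0.03,"ty":0,"tz":0,"roll":0},{"fingers":-1,"tx":0.04,"ty":0,"tz":0,"roll":0},{"fingers":-1,"tx":0.05,"ty":0,"tz":0,"roll":0},{"fingers":-1,"tx":0.05,"ty":0,"tz":0,"roll":0},{"fingers":-1,"tx":0.05,"ty":0,"tz":0,"roll":0},{"fingers":-1,"tx":0.05,"ty":0,"tz":0,"roll":0},{"fingers":-1,"tx":0.05,"ty":0,"tz":0,"roll":0}]'
python3 -c "
from h import *
im,d=force(3);s=observe();P=cloud('wrist',im,d,s);orange(im,P,.08)"
```

```text
time: 28.75
tool_pos: [0.4878, 0.3784, 0.088]
tool_rot: [2.332, 1.571, -1.006]
contact_force: [0.1, -0.3, 3.3]
opening: 0.0297
F [0.08 0.41 3.85] tcp [0.4878 0.3784 0.088 ] t 28.9
orange px 322 325 mean [0.495  0.376  0.0889] circ [488.3 377.4] 14.8 z 0.0901 1812
```

```bash
python3 -m crank '[{"fingers":-1,"tx":0.02,"ty":0,"tz":0,"roll":0},{"fingers":-1,"tx":0.03,"ty":0,"tz":0,"roll":0},{"fingers":-1,"tx":0.04,"ty":0,"tz":0,"roll":0},{"fingers":-1,"tx":0.04,"ty":0,"tz":0,"roll":0},{"fingers":-1,"tx":0.04,"ty":0,"tz":0,"roll":0},{"fingers":-1,"tx":0.04,"ty":0,"tz":0,"roll":0},{"fingers":-1,"tx":0.04,"ty":0,"tz":0,"roll":0},{"fingers":-1,"tx":0.04,"ty":0,"tz":0,"roll":0}]'
python3 -c "
from h import *
im,d=force(3);s=observe();P=cloud('wrist',im,d,s);orange(im,P,.08)"
```

```text
time: 29.9
tool_pos: [0.4878, 0.3784, 0.0865]
tool_rot: [1.956, 1.571, -1.383]
contact_force: [0.5, 0.7, 4.0]
opening: 0.0299
F [-0.09  0.21  4.33] tcp [0.4878 0.3784 0.0865] t 30.05
orange px 322 324 mean [0.4951 0.376  0.0873] circ [488.5 377.3] 14.9 z 0.0885 1817
```

```bash
python3 -m crank '[{"fingers":-1,"tx":0.01,"ty":0,"tz":0,"roll":0},{"fingers":-1,"tx":0.02,"ty":0,"tz":0,"roll":0},{"fingers":-1,"tx":0.03,"ty":0,"tz":0,"roll":0},{"fingers":-1,"tx":0.03,"ty":0,"tz":0,"roll":0},{"fingers":-1,"tx":0.03,"ty":0,"tz":0,"roll":0},{"fingers":-1,"tx":0.03,"ty":0,"tz":0,"roll":0},{"fingers":-1,"tx":0.03,"ty":0,"tz":0,"roll":0},{"fingers":-1,"tx":0.03,"ty":0,"tz":0,"roll":0}]'
python3 -c "
from h import *
im,d=force(3);s=observe();P=cloud('wrist',im,d,s);orange(im,P,.08)"
```

```text
time: 31.05
tool_pos: [0.488, 0.3785, 0.0859]
tool_rot: [-2.644, 1.57, 0.301]
contact_force: [-1.7, -0.8, 8.0]
opening: 0.0298
F [-1.14 -0.89  7.77] tcp [0.488  0.3785 0.0859] t 31.2
orange px 322 326 mean [0.4952 0.376  0.0867] circ [488.4 377.5] 14.8 z 0.088 1823
```

```bash
python3 -m crank '[{"fingers":-1,"tx":0.005,"ty":0,"tz":0,"roll":0},{"fingers":-1,"tx":0.01,"ty":0,"tz":0,"roll":0},{"fingers":-1,"tx":0.01,"ty":0,"tz":0,"roll":0},{"fingers":-1,"tx":0.01,"ty":0,"tz":0,"roll":0},{"fingers":-1,"tx":0.01,"ty":0,"tz":0,"roll":0},{"fingers":-1,"tx":0.01,"ty":0,"tz":0,"roll":0},{"fingers":-1,"tx":0.01,"ty":0,"tz":0,"roll":0},{"fingers":-1,"tx":0.01,"ty":0,"tz":0,"roll":0}]'
python3 -c "
from h import *
im,d=force(3);s=observe();P=cloud('wrist',im,d,s);orange(im,P,.08)"
```

```text
time: 32.2
tool_pos: [0.488, 0.3785, 0.0857]
tool_rot: [-2.583, 1.57, 0.362]
contact_force: [-0.3, -0.8, 9.5]
opening: 0.0298
F [-0.9  -1.03  9.67] tcp [0.488  0.3785 0.0858] t 32.35
orange px 322 327 mean [0.4953 0.3761 0.0867] circ [487.9 377.6] 14.8 z 0.0879 1796
```

Force is up to 9.7 N with almost no travel. One slightly firmer step should tell the pad (stiff) from the pin (which would yield).

```bash
python3 -m crank '[{"fingers":-1,"tx":0.005,"ty":0,"tz":0,"roll":0},{"fingers":-1,"tx":0.01,"ty":0,"tz":0,"roll":0},{"fingers":-1,"tx":0.012,"ty":0,"tz":0,"roll":0},{"fingers":-1,"tx":0.012,"ty":0,"tz":0,"roll":0},{"fingers":-1,"tx":0.012,"ty":0,"tz":0,"roll":0},{"fingers":-1,"tx":0.012,"ty":0,"tz":0,"roll":0},{"fingers":-1,"tx":0.012,"ty":0,"tz":0,"roll":0},{"fingers":-1,"tx":0.012,"ty":0,"tz":0,"roll":0}]'
python3 -c "
from h import *
im,d=force(3);s=observe();P=cloud('wrist',im,d,s);orange(im,P,.08)"
```

```text
time: 33.35
tool_pos: [0.4881, 0.3786, 0.0855]
tool_rot: [-2.535, 1.57, 0.409]
contact_force: [-1.1, -1.0, 10.5]
opening: 0.0295
F [-1.8  -0.62 10.99] tcp [0.4881 0.3786 0.0855] t 33.5
orange px 322 326 mean [0.4953 0.3761 0.0864] circ [488.3 377.5] 14.9 z 0.0876 1812
```

From 7.8 to 11 N it moved 0.4 mm, which matches the pad's 10 N/mm, so it is home. Release and retreat.

```bash
python3 -m crank '[{"fingers":0.2,"tx":0,"ty":0,"tz":0,"roll":0},{"fingers":0.2,"tx":0,"ty":0,"tz":0,"roll":0},{"fingers":0.2,"tx":0,"ty":0,"tz":0,"roll":0},{"fingers":0.2,"tx":0,"ty":0,"tz":0,"roll":0},{"fingers":0.2,"tx":-0.3,"ty":0,"tz":0,"roll":0},{"fingers":0.2,"tx":-1,"ty":0,"tz":0,"roll":0},{"fingers":0.2,"tx":-2.2,"ty":0,"tz":0,"roll":0},{"fingers":0.2,"tx":-3.5,"ty":0,"tz":0,"roll":0}]'
python3 -m crank '[{"fingers":0.2,"tx":0,"ty":1,"tz":1,"roll":0},{"fingers":0.2,"tx":0,"ty":1.5,"tz":2,"roll":0},{"fingers":0.2,"tx":0,"ty":1.5,"tz":2.2,"roll":0},{"fingers":0.2,"tx":0,"ty":1.5,"tz":2.2,"roll":0},{"fingers":0.2,"tx":0,"ty":1.5,"tz":2.2,"roll":0},{"fingers":0.2,"tx":0,"ty":1.5,"tz":2.2,"roll":0},{"fingers":0.2,"tx":0,"ty":1.5,"tz":2.2,"roll":0},{"fingers":0.2,"tx":0,"ty":1.5,"tz":2.2,"roll":0}]'
python3 - <<'E'
from h import *
im,P,s=shot("wrist","w20");print(s["tool_pos"].round(4),s["contact_force"].round(2));orange(im,P)
im,P,s=shot("top","t20");orange(im,P);cup(P,368,265,18)
E
```

```text
time: 34.5
tool_pos: [0.4876, 0.3782, 0.2263]
tool_rot: [1.074, 1.57, -2.264]
contact_force: [-0.2, 0.4, -0.3]
opening: 0.0548
time: 35.5
tool_pos: [0.39, 0.3368, 0.2242]
tool_rot: [0.989, 1.57, -2.35]
contact_force: [0.2, -0.9, -0.3]
opening: 0.0554
[0.39   0.3368 0.2242] [ 0.23 -0.95 -0.33]
orange px 467 63 mean [0.49   0.2275 0.1211] circ [490.8 224.7] 15.4 z 0.1222 486
orange px 242 122 mean [0.4871 0.3742 0.0876] circ [487.5 375.9] 14.9 z 0.0888 296
orange px 290 246 mean [0.4878 0.2258 0.125 ] circ [488.1 226.5] 14.5 z 0.127 121
cup px 368 265 floor [0.4548 0.0512 0.0723] rim z 0.0843 centre [0.4566 0.0559] res 0.001 54
```

View pics/w20.png

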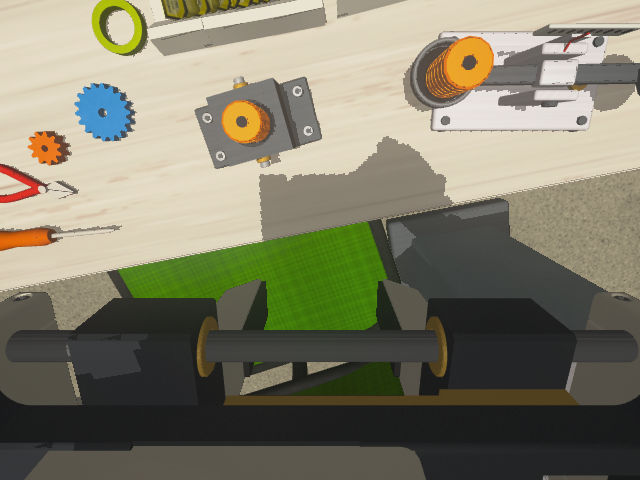

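A stands upright in the nest at px (242,122). B sits alone in the left cup at (467,63), tipped about 0.11. The gear and tape roll are where they were.

```bash
python3 -c "
from cell import *
print(hand_in(), observe()['time'])"
```

```text
the job is handed in; nothing more can be done
the job is handed in; nothing more can be done
```

I weighed both blanks, and the heavier one is pressed home in the steel nest. The lighter one stands alone in the left cup. I handed in after 35.6 s of the 69 s allowed; hand-in gives no verdict.

- **Weighing:** I stood the farther blank from the balance in the left cup and the nearer one in the right cup, then let both settle. The right side dropped: its blank's top was at about 0.121 m, against about 0.14 m on the left, so the right blank was the heavier.
- **Pressing:** The last readings rose from 7.8 to 11.0 N while the blank moved only about 0.4 mm. That matches the stop pad's stiffness after roughly 4 mm of pin travel, so I take it to be on the stop. The 11 N peak is slightly over the 10 N asked but under the 15 N limit.
- **Last checks:** In the final wrist picture the heavier blank stands upright in the bore, with its top at 0.0888 m. It had read 0.0876 m under load, so it came back about 1 mm when released. Its top measured about 2 mm from the bore axis in y, within the camera's calibration error. The lighter blank tips the left cup by about 0.11 rad, and the robot was clear of everything.
- **Not confirmed:** I could not see the seat pin itself; that it is down is inferred from force and travel. The gear looked undisturbed in the last picture. The tape roll was outside that view and last seen in place earlier. I never identified the scraper in any image, but I did not move near the area behind the balance.

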